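# Sleeve on the spindle, then hold the stirrer's cover for screwing

### The arm

A 6-joint arm with a two-finger parallel gripper is mounted at the origin on the work surface. World frame = base frame: x ahead of the robot, y to its left, z up, the work surface at z = 0. Lengths are in m, angles in degrees, forces in N, time in s.
With the tool pointing down it reaches from about 0.375 to 0.9 m from the base axis. Payload 3.1 kg.
Tool frame: the origin (TCP) lies at the very end of the fingers, on their centre line; the grasp point (between the pads) lies 19 mm behind it; z points along the fingers, y is the direction in which the jaws open and shut (so a half turn about z gives the same grasp; the last joint's range is limited). The gripper opens to 85 mm and grips with 20 to 120 N. Pads are 22 mm wide; open, the fingers measure 114 mm over their backs; the gripper's body (76 mm by 85 mm) begins 54 mm behind the grasp point. The pads swing forward as they close: fully open they stand 13 mm farther back than shut.
Start: joints at [-87.347, 30.224, 82.088, -0, 67.689, -10.227], TCP at [0.139, -0.609, 0.231] pointing down, gripper open.
Joint ranges: [-176.69, 176.69], [-43.24, 126.21], [12.49, 139.97], [-82, 262], [0, 151.66], [-163.58, 163.58]. Speed limits (degrees/s): [159.86, 159.86, 180, 180, 180, 180].

### API

Orientations are given as a 3x3 rotation matrix whose columns are the frame's x, y, z axes.
In Python, from workcell import arm gives the robot as it stands.
- The arm moves only by the tool carry_out, never from a script. Its arguments are lists of equal length, an entry for each row: "offset": the shift along the tool's x, y, z in mm, a list of three; "angular": the turn, a rotation vector about the tool's x, y, z in degrees, a list of three. A call has exactly 10 rows; each row shifts and turns the pose as measured when the row begins, along the tool's axes as they then stand; what a row does not reach is not made up. A row lasts 1/12 s, in which the tool goes at most 41.7 mm and 7.16 degrees, less where a joint would pass 70% of its speed; a pose out of reach is approached as far as the arm can. A call is refused whole if a number of a shift passes 41.7 or a number of a turn 7.16, either way. A call with a gripper value outside its range is refused whole. "claw" is the finger opening in mm, from 0 to 85.4, set as the call begins (left out, the last holds). The fingers move at their own pace and stop on an object; the grip force is fixed at half the most. Time passes only in rows, so rows that do not move let the fingers close, or fill a call up. It gives the time, the measured TCP pose, the force and the opening at its end, in the units of the state.
- arm.read_state(): the state, without advancing time (a new reading comes with each control period).
- arm.grab_frame(name): name is "scene" or "top" or "wrist"; returns a dict with "img" (400x640x3 uint8, blue, green, red), "range_z" (400x640 float32, m along the optical axis (not along the pixel's ray), 0 where there is no reading), "fx", "fy", "cx", "cy" (pixels), "camera_from_world" (4x4, takes a point from world to camera coordinates). Camera axes: x right, y down, z forward; pixel columns grow to the right and rows downward; lengths in m; the calibration is good to about 2 mm. A picture is of the moment at which its call begins.
- arm.hand_in(): hands the job in, once; it reports no verdict.
The state is a dict: "t": time; "joints": joint angles; "qd": joint speeds; "tau": joint torques, N m; "position": TCP position; "tcp_rot": TCP orientation; "force": force on the tool from outside, world axes, zero at the start; "moment": the same for the moment, N m; "gripper_width": finger opening in m.
Only numpy, scipy, OpenCV 4.12 (cv2) and the standard library are available. Lean on these libraries where they do the work, as an engineer would, in place of code of your own. Each camera call takes 0.05 s, during which the arm holds its last target. There are 200 camera calls.

### The job

On the open magnetic stirrer, slip the brass sleeve over the spindle in the well, fully down onto its shoulder, and let go of it. Then lift the grey cover plate by its black handle and hold it level over the stirrer, hovering about 1.5 cm above the rim, with its four screw holes lined up over the four threaded holes (blue stripe towards the blue front), so that a colleague can start the screws. Finish while still holding it still there; never let the cover bump or rest on the stirrer, and leave everything else on the bench where it is.

Things in the scene. Friction and masses are not known exactly. Their poses are not given: they have to be found in the camera images.
- stirrer: The open magnetic stirrer: white housing fixed to the bench, 200 (x) x 170 (y) x 85 mm high, blue panel on its front (-x) side and a blue stripe on the rim above it. Origin: centre of its underside, z up. Its top is an open well 130 (x) x 140 (y) mm, 55 mm deep, with the spindle upright in the middle; the four threaded holes are in the rim round the well. It stands on the left or the right of the bench, slightly turned.
- spindle_seat (a point): Point on the spindle's axis on top of the 26 mm wide steel shoulder the sleeve has to sit on: 8 mm above the well's floor, 47 mm below the rim. The spindle is a 12 mm steel pin that rises 34 mm above this point; its topmost 6 mm taper to 5 mm.
- sleeve: The brass spacer sleeve: tube 30 mm outside, 15 mm bore, 42 mm long, loose, standing upright on the bench, about 0.12 kg. Origin: centre of its lower end, z along its axis.
- sleeve_center (a point): Centre of the brass sleeve, on its axis half-way up (21 mm above its lower end).
- spare_center (a point): Centre (21 mm above its lower end) of a black plastic sleeve of the same outer size but 9 mm bore, standing in line with the brass one. Not for this job: leave it.
- cover: The cover plate: grey-painted metal 196 (x) x 166 (y) x 4 mm, lying flat on the bench, loose, about 0.4 kg, with four 10 mm screw holes, a blue stripe along its front (-x) edge and a black bow handle on top. Origin: centre of its underside, z up. The holes are further apart along the front edge than along the back, so it fits one way round only.
- cover_handle (a point): Centre of the handle's grip bar, 40 mm above the plate's underside. The bar runs along the plate's y, 90 mm long, 12 mm wide (x), 16 mm high, with 70 mm clear between its two feet and 28 mm clear below it.
- cover_hole0 (a point): Centre of the cover's screw hole at the front (blue) edge, left seen from the front (-82, +62 mm in x, y from the cover's centre), on the plate's underside.
- cover_hole1 (a point): Centre of the cover's screw hole at the front (blue) edge, right seen from the front (-82, -62 mm in x, y from the cover's centre), on the plate's underside.
- cover_hole2 (a point): Centre of the cover's screw hole at the back edge, left seen from the front (+82, +38 mm in x, y from the cover's centre), on the plate's underside.
- cover_hole3 (a point): Centre of the cover's screw hole at the back edge, right seen from the front (+82, -38 mm in x, y from the cover's centre), on the plate's underside.
- thread0 (a point): Centre of the threaded hole (7 mm, dark) at the front (blue) edge, left of the stirrer (-82, +62 mm in x, y from its centre), at the level of the rim, 85 mm above the bench. It belongs under cover_hole0.
- thread1 (a point): Centre of the threaded hole (7 mm, dark) at the front (blue) edge, right of the stirrer (-82, -62 mm in x, y from its centre), at the level of the rim, 85 mm above the bench. It belongs under cover_hole1.
- thread2 (a point): Centre of the threaded hole (7 mm, dark) at the back edge, left of the stirrer (+82, +38 mm in x, y from its centre), at the level of the rim, 85 mm above the bench. It belongs under cover_hole2.
- thread3 (a point): Centre of the threaded hole (7 mm, dark) at the back edge, right of the stirrer (+82, -38 mm in x, y from its centre), at the level of the rim, 85 mm above the bench. It belongs under cover_hole3.
- beaker: Glass beaker, 70 mm across, 95 mm high, right; loose bystander. Origin: centre of its underside.
- flask: Conical flask, 84 mm across, 122 mm high, right; loose bystander. Origin: centre of its underside.
- bottle_a: White bottle, 64 mm across, 130 mm high, left; loose bystander. Origin: centre of its underside.
- bottle_b: White bottle, 64 mm across, 130 mm high, left; loose bystander. Origin: centre of its underside.
- driver: Screwdriver lying far back; loose bystander. Origin: on its length, underside.

How it is judged (in metres and radians):
On the way, in this order (a step that is already met when the one before it is completed fails the run):
1. the brass sleeve is fully down on the spindle and let go (horizontal distance between sleeve_center and spindle_seat below 0.004 m and z of sleeve_center in the frame of spindle_seat between 0.018 and 0.024 m and angle between sleeve_center's own z axis and vertical below 0.1 rad and contact force between sleeve and the fingers below 0.2 N), for 0.2 s.
2. the cover is lifted clear of the bench in the gripper (height (world z) of cover_handle above 0.07 m and contact force between cover and the fingers above 1 N), for 0.2 s.
At the end, for the whole second after the job is handed in: The gripper holds the cover still and level (0.06 rad), each hole within 4 mm sideways of its threaded hole, underside 5 to 26 mm above the rim, touching neither stirrer nor sleeve; the brass sleeve is let go on the spindle's shoulder (within 4 mm of the axis, at most 3 mm up) (all of step 1 and horizontal distance between cover_hole0 and thread0 below 0.004 m and z of cover_hole0 in the frame of thread0 between 0.005 and 0.026 m and horizontal distance between cover_hole1 and thread1 below 0.004 m and z of cover_hole1 in the frame of thread1 between 0.005 and 0.026 m and horizontal distance between cover_hole2 and thread2 below 0.004 m and z of cover_hole2 in the frame of thread2 between 0.005 and 0.026 m and horizontal distance between cover_hole3 and thread3 below 0.004 m and z of cover_hole3 in the frame of thread3 between 0.005 and 0.026 m and angle between cover_handle's own z axis and vertical below 0.06 rad and contact force between cover and the fingers above 1 N and contact force between cover and stirrer below 0.2 N and contact force between cover and sleeve below 0.2 N and linear speed of cover below 0.02 m/s); the arm keeps its last pose, push and grip.
It fails at once if the cover bumps or rests on the stirrer (over 3 N) (contact force between cover and stirrer above 3 N).
It fails at once if another thing on the bench is moved by more than 3 cm (distance of any of spare_center, beaker, flask, bottle_a, bottle_b, driver from where it was at the start of the episode above 0.03 m).
It also fails if it takes over 64 s, if anything falls off the work surface, if the arm or the gripper's body presses on something with over 40 N, if the wrist force passes 120 N, or if a joint passes its speed limit or range.

## Working session

There is one attempt and no reset: what is moved stays moved. The work goes in short steps, Python scripts to look and compute and a tool call to move; the robot and the scene stay as the last step left them, time stands still between calls to the robot, and variables do not carry over. Pictures are saved under pics/ and viewed, on a budget of 10 in all, crops included, one or two more only if the job needs it, and the job is handed in when it is done.

Besides the shell and the picture viewer there is one more tool, called after ">>>" in YAML: its name, and indented under it one key for each argument. carry_out: Moves the arm, as the interface text tells. Its arguments: {"type":"object","properties":{"offset":{"type":"array","items":{"type":"array","items":{"type":"number"}}},"angular":{"type":"array","items":{"type":"array","items":{"type":"number"}}},"claw":{"type":"number"}},"required":["offset","angular"]}

```bash
mkdir -p pics
cat > h.py <<'E'
import numpy as np, cv2
from workcell import arm
def grab(n):
    f=arm.grab_frame(n); np.savez(f'{n}.npz',**f); return f
def world(f,u,v,z=None):
    """pixel -> world by depth, or on the plane world z"""
    T=np.linalg.inv(f['camera_from_world']); r=np.array([(u-f['cx'])/f['fx'],(v-f['cy'])/f['fy'],1.])
    d=T[:3,:3]@r; o=T[:3,3]
    if z is None: s=f['range_z'][int(round(v)),int(round(u))]
    else: s=(z-o[2])/d[2]
    return o+s*d
E
python3 - <<'E'
from h import *
for n in ('top','scene'):
    f=grab(n); cv2.imwrite(f'pics/{n}0.png',f['img']); print(n,f['fx'],np.linalg.inv(f['camera_from_world']).round(3))
print(arm.read_state())
E
```

```text
top 518.6745206672425 [[ 0.055 -0.975  0.217  0.127]
 [-0.998 -0.055  0.007 -0.027]
 [ 0.005 -0.217 -0.976  1.985]
 [ 0.     0.     0.     1.   ]]
scene 475.26714801273846 [[-0.581  0.602 -0.548  1.342]
 [ 0.814  0.425 -0.396  0.517]
 [-0.006 -0.676 -0.737  1.124]
 [ 0.     0.     0.     1.   ]]
{'t': 0.1, 'joints': array([-8.73470653e+01,  3.02747365e+01,  8.21492296e+01,  1.68055318e-04,
        6.76891005e+01, -1.02297905e+01]), 'qd': array([-0.03749238,  0.02240931, -0.11340882, -0.10698032, -0.03009935,
        0.00020368]), 'tau': array([-8.25118696e-04, -4.43306351e+01, -1.78586197e+01, -2.28906583e-04,
        3.92843736e-03,  3.31110797e-06]), 'position': array([ 0.1393204 , -0.60861455,  0.23041868]), 'tcp_rot': array([[ 9.74828725e-01,  2.22955039e-01, -8.86292044e-05],
       [ 2.22954777e-01, -9.74826795e-01,  1.97139404e-03],
       [ 3.53134113e-04, -1.94153184e-03, -9.99998053e-01]]), 'force': array([0.06818832, 0.62208431, 0.16814061]), 'moment': array([-0.01239659,  0.03226521, -0.00548596]), 'gripper_width': 0.08510137142047478}
```

View pics/top0.png

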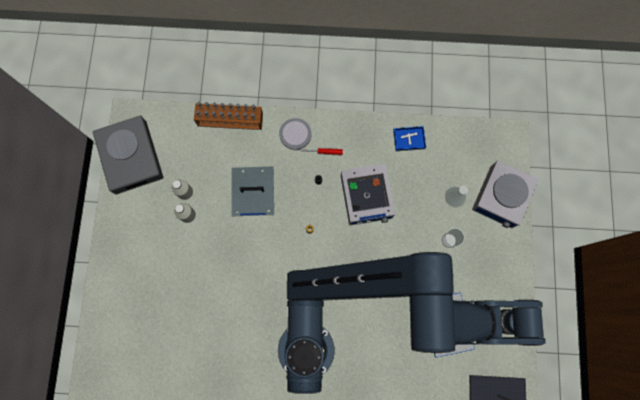

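The top view shows the stirrer at (367,195), the cover at (252,190), the brass sleeve at (310,229) and the spare at (318,180). I'll enlarge that area.

Run:
```python
from h import *
f=np.load('top.npz'); c=f['img'][150:245,220:410]
cv2.imwrite('pics/top1.png',cv2.resize(c,None,fx=4.2,fy=4.2,interpolation=cv2.INTER_CUBIC))
for n,u,v,z in [('stir',367,195,.085),('sleeve',310,229,.042),('spare',318,180,.042),('handle',252,189,.048),('cover',252,191,.004)]: print(n,world(f,u,v,z).round(3),world(f,u,v).round(3))
```

```text
stir [ 0.58  -0.198  0.085] [ 0.588 -0.201  0.05 ]
sleeve [0.445 0.01  0.042] [ 0.452  0.011 -0.   ]
spare [ 0.639 -0.01   0.042] [ 0.637 -0.01   0.048]
handle [0.587 0.241 0.048] [0.589 0.242 0.04 ]
cover [0.59  0.247 0.004] [ 0.591  0.247 -0.001]
```

View pics/top1.png

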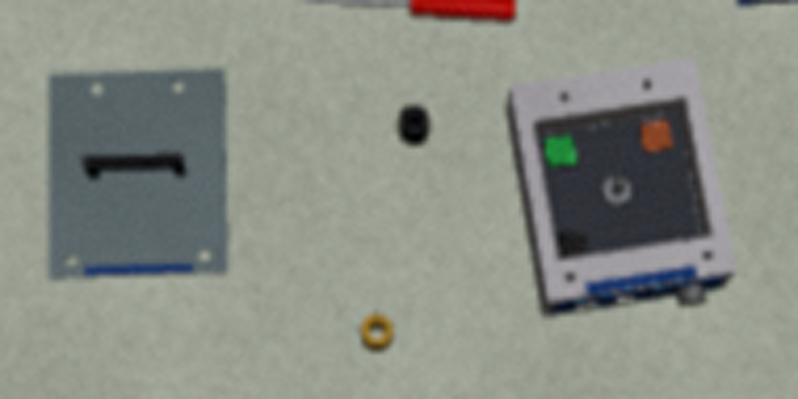

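```bash
cat >> h.py <<'E'
MODEL=np.array([[-82,62],[-82,-62],[82,38],[82,-38]])/1e3
def fit(P):
    """rigid 2D fit of the hole pattern to 4 xy points -> centre, yaw deg, residuals mm"""
    P=np.asarray(P)[:,:2]; m=P.mean(0); M=MODEL-MODEL.mean(0); A=P-m
    a=np.arctan2((M[:,0]*A[:,1]-M[:,1]*A[:,0]).sum(),(M*A).sum())
    R=np.array([[np.cos(a),-np.sin(a)],[np.sin(a),np.cos(a)]])
    return m-R@MODEL.mean(0),np.degrees(a),((A-M@R.T)*1e3).round(1).tolist()
E
python3 - <<'E'
from h import *
f=np.load('top.npz')
p=lambda U,V,z: world(f,(U+.5)/4.2-.5+220,(V+.5)/4.2-.5+150,z)
print('stir',fit([p(*q,.085) for q in [(570,277),(708,256),(564,97),(647,84)]]))
print('cover',fit([p(*q,.002) for q in [(71,262),(204,257),(96,89),(179,87)]]))
print('sleeve',p(377,331,.042),'handle',p(134,162,.048))
E
```

```text
stir (array([ 0.5916158 , -0.20000155]), np.float64(12.378668036230945), [[0.2, 0.2], [-0.5, -0.6], [0.1, 0.4], [0.2, 0.0]])
cover (array([0.59105213, 0.24557117]), np.float64(4.846195713951002), [[-1.1, -0.3], [-0.0, 0.6], [0.6, 1.0], [0.5, -1.3]])
sleeve [0.44753017 0.01231835 0.042     ] handle [0.59042101 0.24329849 0.048     ]
```

```bash
cat >> h.py <<'E'
from scipy.spatial.transform import Rotation as Rn
def goto(x,y,z,yaw):
    """total offset (mm) and turn (deg) in tool axes from the present pose to a tool-down pose; yaw = world heading of tool x"""
    s=arm.read_state(); R=s['tcp_rot']; a=np.radians(yaw)
    G=np.array([[np.cos(a),np.sin(a),0],[np.sin(a),-np.cos(a),0],[0,0,-1]])
    print('t',round(s['t'],2),'pos',s['position'].round(4),'yaw',np.degrees(np.arctan2(R[1,0],R[0,0])).round(2),'w',round(s['gripper_width'],4),'F',s['force'].round(1))
    print('offset',(R.T@(np.array([x,y,z])-s['position'])*1e3).round(1),'turn',Rn.from_matrix(R.T@G).as_rotvec(degrees=True).round(2))
E
python3 -c "
from h import *
goto(.42,-.35,.23,12.4)"
```

```text
t 0.1 pos [ 0.1393 -0.6086  0.2304] yaw 12.88 w 0.0851 F [0.1 0.6 0.2]
offset [ 331.3 -189.5    0.9] turn [-0.11 -0.02  0.48]
```

>>> carry_out:
  offset:
    - [33,-19,0]
    - [33,-19,0]
    - [33,-19,0]
    - [33,-19,0]
    - [33,-19,0]
    - [33,-19,0]
    - [33,-19,0]
    - [33,-19,0]
    - [33,-19,0]
    - [33,-19,0]
  angular:
    - [0,0,0.05]
    - [0,0,0.05]
    - [0,0,0.05]
    - [0,0,0.05]
    - [0,0,0.05]
    - [0,0,0.05]
    - [0,0,0.05]
    - [0,0,0.05]
    - [0,0,0.05]
    - [0,0,0.05]

```text
t: 0.93
position: [0.4239, -0.3472, 0.225]
tcp_rot: [[0.98, 0.198, -0.005], [0.198, -0.98, 0.004], [-0.004, -0.005, -1.0]]
force: [0.3, -0.3, -0.3]
gripper_width: 0.0852
```

```bash
python3 -c "
from h import *
goto(.4475,.0123,.18,12.4)"
```

```text
t 0.93 pos [ 0.4239 -0.3472  0.225 ] yaw 11.4 w 0.0852 F [ 0.3 -0.3 -0.3]
offset [  94.4 -347.6   46.2] turn [-0.26  0.23 -1.  ]
```

>>> carry_out:
  offset:
    - [9,-35,2]
    - [9,-35,4]
    - [9,-35,4]
    - [9,-35,5]
    - [9,-35,5]
    - [10,-35,5]
    - [10,-35,5]
    - [10,-35,5]
    - [10,-35,5]
    - [9,-33,5]
  angular:
    - [0,0,-0.1]
    - [0,0,-0.1]
    - [0,0,-0.1]
    - [0,0,-0.1]
    - [0,0,-0.1]
    - [0,0,-0.1]
    - [0,0,-0.1]
    - [0,0,-0.1]
    - [0,0,-0.1]
    - [0,0,-0.1]

```text
t: 1.77
position: [0.4486, 0.0274, 0.1774]
tcp_rot: [[0.976, 0.216, 0.001], [0.216, -0.976, -0.0], [0.001, 0.0, -1.0]]
force: [-0.5, -0.8, -0.4]
gripper_width: 0.0854
```

Run:
```python
from h import *
f=grab('wrist'); cv2.imwrite('pics/w0.png',f['img'])
goto(.4475,.0123,.10,12.4)
print(np.linalg.inv(f['camera_from_world']).round(3),f['fx'])
P=[(p:=f['camera_from_world']@np.array([.4475,.0123,.042,1]))[:3]]; print(p[0]/p[2]*f['fx']+f['cx'],p[1]/p[2]*f['fy']+f['cy'])
```

```text
t 1.82 pos [0.4467 0.0329 0.1765] yaw 12.66 w 0.0854 F [ 0.6  3.5 -0.3]
offset [-3.6 20.7 76.4] turn [-0.25  0.1   0.26]
[[ 0.215 -0.942 -0.259  0.514]
 [-0.977 -0.208 -0.056  0.042]
 [-0.001  0.265 -0.964  0.32 ]
 [ 0.     0.     0.     1.   ]] 313.1496608367025
341.3720992076812 194.87203908421284
```

View pics/w0.png

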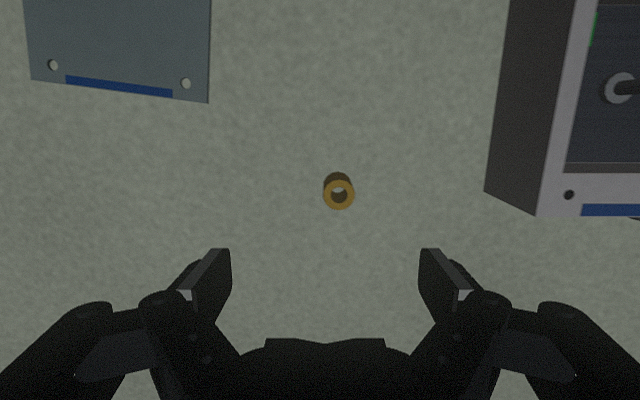

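The wrist view shows the sleeve's top ring at (339,194), within 2 px of the prediction, so the estimate holds. I'm going down.

Run:
```python
from h import *
f=np.load('wrist.npz'); print(world(f,339,193.8,.042))
goto(.4475,.0128,.012,12.4)
```

```text
[0.4480187 0.014652  0.042    ]
t 1.82 pos [0.4467 0.0329 0.1765] yaw 12.66 w 0.0854 F [ 0.6  3.5 -0.3]
offset [ -3.4  20.5 164.4] turn [-0.25  0.1   0.26]
```

>>> carry_out:
  offset:
    - [-1,7,0]
    - [-1,7,5]
    - [-1,4,12]
    - [0,1,15]
    - [0,0,15]
    - [0,0,15]
    - [0,0,15]
    - [0,0,10]
    - [0,0,5]
    - [0,0,0]
  angular:
    - [0,0,0]
    - [0,0,0.2]
    - [0,0,0]
    - [0,0,0]
    - [0,0,0]
    - [0,0,0]
    - [0,0,0]
    - [0,0,0]
    - [0,0,0]
    - [0,0,0]

```text
t: 2.65
position: [0.4509, 0.001, 0.0791]
tcp_rot: [[0.978, 0.207, 0.002], [0.207, -0.978, -0.0], [0.002, 0.0, -1.0]]
force: [0.2, 0.2, 0.8]
gripper_width: 0.0852
```

Run:
```python
from h import *
goto(.4478,.0135,.014,12.4)
```

```text
t 2.65 pos [0.4509 0.001  0.0791] yaw 11.95 w 0.0852 F [0.2 0.2 0.8]
offset [ -0.6 -13.   65. ] turn [ 0.03 -0.13 -0.45]
```

>>> carry_out:
  offset:
    - [-0.5,-5,0]
    - [0,-4,0]
    - [0,-2,4]
    - [0,0,8]
    - [0,0,10]
    - [0,0,10]
    - [0,0,10]
    - [0,0,8]
    - [0,0,0]
    - [0,0,0]
  angular:
    - [0,0,-0.3]
    - [0,0,0]
    - [0,0,0]
    - [0,0,0]
    - [0,0,0]
    - [0,0,0]
    - [0,0,0]
    - [0,0,0]
    - [0,0,0]
    - [0,0,0]

```text
t: 3.48
position: [0.4515, 0.0105, 0.0281]
tcp_rot: [[0.977, 0.212, 0.012], [0.212, -0.977, -0.002], [0.011, 0.005, -1.0]]
force: [-0.8, 0.2, 0.4]
gripper_width: 0.0855
```

Run:
```python
from h import *
goto(.4478,.0135,.014,12.4)
f=grab('wrist'); cv2.imwrite('pics/w1.png',f['img'])
```

```text
t 3.48 pos [0.4515 0.0105 0.0281] yaw 12.23 w 0.0855 F [-0.8  0.2  0.4]
offset [-3.1 -3.7 14. ] turn [ 0.28 -0.61 -0.17]
```

View pics/w1.png

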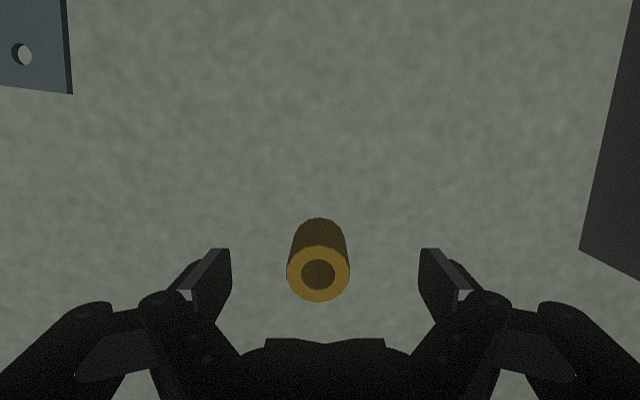

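The sleeve ring is centred at (318,273) between the jaws, whose midline is at about u=325, so it is about 3 mm off-centre.

Run:
```python
from h import *
f=np.load('wrist.npz'); p=world(f,318,273.5,.042); print(p)
goto(p[0],p[1],.014,12.4)
```

```text
[0.44784459 0.01367085 0.042     ]
t 3.53 pos [0.4515 0.0106 0.0282] yaw 12.23 w 0.0854 F [ 0.9 -0.2 -0.2]
offset [-3.  -3.9 14.1] turn [ 0.28 -0.62 -0.17]
```

Consistent: sleeve at (0.4478, 0.0137).

>>> carry_out:
  offset:
    - [-1,-1.5,0]
    - [-1,-1.5,3]
    - [-1,-0.5,4]
    - [0,0,4]
    - [0,0,2]
    - [0,0,1]
    - [0,0,0]
    - [0,0,0]
    - [0,0,0]
    - [0,0,0]
  angular:
    - [0.1,-0.2,0]
    - [0.1,-0.2,0]
    - [0.1,-0.2,0]
    - [0,0,0]
    - [0,0,0]
    - [0,0,0]
    - [0,0,0]
    - [0,0,0]
    - [0,0,0]
    - [0,0,0]

```text
t: 4.37
position: [0.4487, 0.0135, 0.0142]
tcp_rot: [[0.977, 0.212, 0.003], [0.212, -0.977, -0.0], [0.003, 0.001, -1.0]]
force: [0.5, -0.7, 0.0]
gripper_width: 0.0855
```

Run:
```python
from h import *
goto(.4478,.0137,.014,12.4)
```

```text
t 4.37 pos [0.4487 0.0135 0.0142] yaw 12.25 w 0.0855 F [ 0.5 -0.7  0. ]
offset [-0.8 -0.4  0.2] turn [ 0.04 -0.15 -0.15]
```

>>> carry_out:
  offset:
    - [-0.8,-0.4,0]
    - [0,0,0]
    - [0,0,0]
    - [0,0,0]
    - [0,0,0]
    - [0,0,0]
    - [0,0,0]
    - [0,0,0]
    - [0,0,0]
    - [0,0,0]
  angular:
    - [0,-0.1,0]
    - [0,0,0]
    - [0,0,0]
    - [0,0,0]
    - [0,0,0]
    - [0,0,0]
    - [0,0,0]
    - [0,0,0]
    - [0,0,0]
    - [0,0,0]
  claw: 25

```text
t: 5.2
position: [0.448, 0.0136, 0.0148]
tcp_rot: [[0.977, 0.212, 0.002], [0.212, -0.977, -0.001], [0.002, 0.001, -1.0]]
force: [0.4, -0.1, -0.3]
gripper_width: 0.0282
```

>>> carry_out:
  offset:
    - [0,0,0]
    - [0,0,0]
    - [0,0,-5]
    - [0,0,-15]
    - [0,0,-25]
    - [0,0,-30]
    - [0,0,-30]
    - [0,0,-20]
    - [0,0,-10]
    - [0,0,0]
  angular:
    - [0,0,0]
    - [0,0,0]
    - [0,0,0]
    - [0,0,0]
    - [0,0,0]
    - [0,0,0]
    - [0,0,0]
    - [0,0,0]
    - [0,0,0]
    - [0,0,0]

```text
t: 6.03
position: [0.4455, 0.0141, 0.1555]
tcp_rot: [[0.977, 0.212, -0.005], [0.212, -0.977, 0.001], [-0.005, -0.002, -1.0]]
force: [-0.0, -0.3, -2.0]
gripper_width: 0.0284
```

Run:
```python
from h import *
goto(.5916,-.2,.16,12.4)
```

```text
t 6.03 pos [0.4455 0.0141 0.1555] yaw 12.24 w 0.0284 F [-0.  -0.3 -2. ]
offset [ 97.3 240.2  -5.4] turn [-0.11  0.27 -0.16]
```

>>> carry_out:
  offset:
    - [4,15,0]
    - [7,27,0]
    - [8,30,0]
    - [8,33,0]
    - [8,33,0]
    - [8,33,0]
    - [7,28,0]
    - [5,18,0]
    - [2,6,0]
    - [0,0,0]
  angular:
    - [0,0,0]
    - [0,0.1,0]
    - [0,0.1,0]
    - [0,0,0]
    - [0,0,0]
    - [0,0,0]
    - [0,0,0]
    - [0,0,0]
    - [0,0,0]
    - [0,0,0]

```text
t: 6.87
position: [0.5445, -0.1971, 0.1461]
tcp_rot: [[0.976, 0.215, -0.016], [0.215, -0.977, 0.008], [-0.014, -0.011, -1.0]]
force: [0.1, 0.5, -1.7]
gripper_width: 0.0282
```

>>> carry_out:
  offset:
    - [0,0,0]
    - [0,0,0]
    - [0,0,0]
    - [0,0,0]
    - [0,0,0]
    - [0,0,0]
    - [0,0,0]
    - [0,0,0]
    - [0,0,0]
    - [0,0,0]
  angular:
    - [0,0,0]
    - [0,0,0]
    - [0,0,0]
    - [0,0,0]
    - [0,0,0]
    - [0,0,0]
    - [0,0,0]
    - [0,0,0]
    - [0,0,0]
    - [0,0,0]

```text
t: 7.7
position: [0.5391, -0.1881, 0.1445]
tcp_rot: [[0.975, 0.221, -0.025], [0.221, -0.975, 0.015], [-0.021, -0.02, -1.0]]
force: [-0.2, 0.1, -0.9]
gripper_width: 0.0281
```

Run:
```python
from h import *
goto(.5916,-.2,.16,12.4)
f=grab('wrist'); cv2.imwrite('pics/w2.png',f['img'])
```

```text
t 7.7 pos [ 0.5391 -0.1881  0.1445] yaw 12.77 w 0.0281 F [-0.2  0.1 -0.9]
offset [ 48.2  22.9 -17. ] turn [-1.14  1.22  0.36]
```

View pics/w2.png

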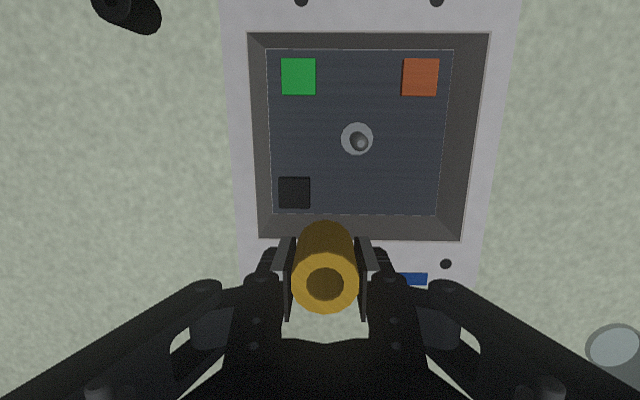

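The view shows the shoulder ring at (357,139), the spindle tip at about (360,143), threads at (446,264), (301,2) and (437,2), and the held sleeve's top ring at (325,285).

Run:
```python
from h import *
f=np.load('wrist.npz')
print('shoulder',world(f,357,139,.038),'tip',world(f,360,143.5,.072))
q=[(446,264),(301,2),(437,2)]
print([world(f,*p,.085).round(4).tolist() for p in q])
a=np.radians(12.38);R=np.array([[np.cos(a),-np.sin(a)],[np.sin(a),np.cos(a)]])
print('from top',(np.array([.5916,-.2])+MODEL@R.T).round(4))
print('sleeve top',world(f,325,285,.1445+.0275))
goto(.5916,-.2,.13,12.4)
```

```text
shoulder [ 0.58901512 -0.19954757  0.038     ] tip [ 0.58921036 -0.19884984  0.072     ]
[[0.5224, -0.2776, 0.085], [0.6594, -0.1452, 0.085], [0.6757, -0.2195, 0.085]]
from top [[ 0.4982 -0.157 ]
 [ 0.5248 -0.2781]
 [ 0.6635 -0.1453]
 [ 0.6798 -0.2195]]
sleeve top [ 0.53909769 -0.18805999  0.172     ]
t 7.75 pos [ 0.5392 -0.1881  0.1445] yaw 12.77 w 0.0282 F [ 0.  -0.3 -0.8]
offset [48.8 23.5 13.1] turn [-1.14  1.21  0.36]
```

>>> carry_out:
  offset:
    - [8,4,0]
    - [12,5,0]
    - [12,6,0]
    - [9,4,0]
    - [4,2,0]
    - [0,0,0]
    - [0,0,0]
    - [0,0,0]
    - [0,0,0]
    - [0,0,0]
  angular:
    - [-0.3,0.3,0.1]
    - [-0.3,0.3,0.1]
    - [-0.3,0.3,0.1]
    - [-0.3,0.3,0]
    - [0,0,0]
    - [0,0,0]
    - [0,0,0]
    - [0,0,0]
    - [0,0,0]
    - [0,0,0]

```text
t: 8.58
position: [0.5905, -0.1998, 0.143]
tcp_rot: [[0.977, 0.214, 0.001], [0.214, -0.977, -0.002], [0.0, 0.002, -1.0]]
force: [-0.8, -0.5, -1.8]
gripper_width: 0.0283
```

Run:
```python
from h import *
goto(.5891,-.1993,.11,12.4)
```

```text
t 8.58 pos [ 0.5905 -0.1998  0.143 ] yaw 12.36 w 0.0283 F [-0.8 -0.5 -1.8]
offset [-1.3 -0.9 33. ] turn [ 0.09 -0.02 -0.04]
```

>>> carry_out:
  offset:
    - [-0.7,-0.4,5]
    - [-0.5,-0.3,10]
    - [0,0,12]
    - [0,0,10]
    - [0,0,6]
    - [0,0,2]
    - [0,0,0]
    - [0,0,0]
    - [0,0,0]
    - [0,0,0]
  angular:
    - [0,0,0]
    - [0,0,0]
    - [0,0,0]
    - [0,0,0]
    - [0,0,0]
    - [0,0,0]
    - [0,0,0]
    - [0,0,0]
    - [0,0,0]
    - [0,0,0]

```text
t: 9.42
position: [0.5871, -0.1989, 0.0931]
tcp_rot: [[0.977, 0.214, -0.002], [0.214, -0.977, -0.0], [-0.002, -0.0, -1.0]]
force: [-0.3, -0.9, -1.1]
gripper_width: 0.0283
```

Run:
```python
from h import *
goto(.5891,-.1993,.089,12.4)
f=grab('wrist'); s=arm.read_state()
cv2.imwrite('pics/w3.png',cv2.resize(f['img'][200:340,240:410],None,fx=4,fy=4,interpolation=cv2.INTER_CUBIC))
```

```text
t 9.42 pos [ 0.5871 -0.1989  0.0931] yaw 12.33 w 0.0283 F [-0.3 -0.9 -1.1]
offset [1.9 0.8 4.1] turn [-0.01  0.11 -0.07]
```

View pics/w3.png

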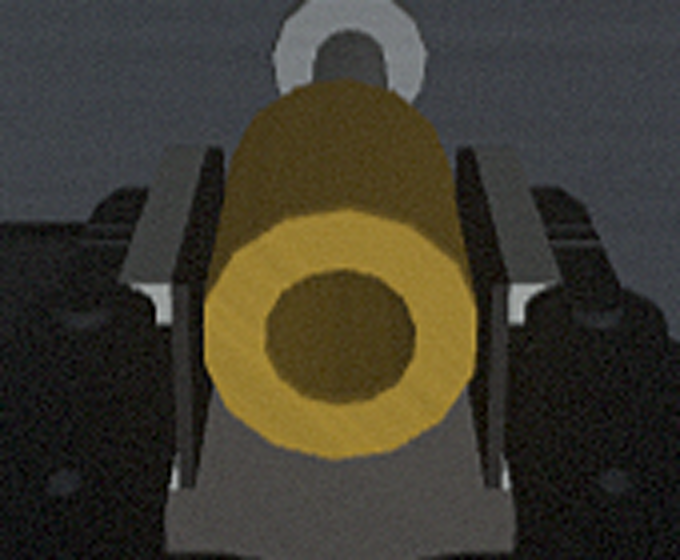

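The crop shows the shoulder ring and pin centred at crop u≈350, with the ring centre at v≈60. The sleeve's top ring is centred at about (340,334).

Run:
```python
from h import *
f=np.load('wrist.npz'); g=lambda U,V,z: world(f,240+(U+.5)/4-.5,200+(V+.5)/4-.5,z).round(4)
print('shoulder',g(350,60,.038),'sleeve top',g(340,334,.0931+.0275))
goto(.5891,-.1993,.074,12.4)
```

```text
shoulder [ 0.5899 -0.1991  0.038 ] sleeve top [ 0.5872 -0.1981  0.1206]
t 9.47 pos [ 0.5872 -0.1989  0.0932] yaw 12.33 w 0.0281 F [ 1.6  0.  -1.3]
offset [ 1.8  0.8 19.2] turn [ 0.    0.1  -0.07]
```

>>> carry_out:
  offset:
    - [1,0.5,0]
    - [0.6,0.4,0]
    - [0.4,0.1,1]
    - [0,0,2]
    - [0,0,3]
    - [0,0,3]
    - [0,0,2]
    - [0,0,1]
    - [0,0,0]
    - [0,0,0]
  angular:
    - [0,0,0]
    - [0,0,0]
    - [0,0,0]
    - [0,0,0]
    - [0,0,0]
    - [0,0,0]
    - [0,0,0]
    - [0,0,0]
    - [0,0,0]
    - [0,0,0]

```text
t: 10.3
position: [0.5904, -0.1999, 0.0812]
tcp_rot: [[0.977, 0.214, 0.001], [0.214, -0.977, -0.002], [0.0, 0.002, -1.0]]
force: [0.1, -0.1, -0.9]
gripper_width: 0.0282
```

Run:
```python
from h import *
goto(.5894,-.1997,.0525,12.4)
```

```text
t 10.3 pos [ 0.5904 -0.1999  0.0812] yaw 12.34 w 0.0282 F [ 0.1 -0.1 -0.9]
offset [-1.  -0.5 28.7] turn [ 0.1  -0.02 -0.06]
```

>>> carry_out:
  offset:
    - [-0.4,-0.2,0]
    - [-0.2,-0.2,2]
    - [0,0,3]
    - [0,0,3]
    - [0,0,3]
    - [0,0,2]
    - [0,0,1]
    - [0,0,0]
    - [0,0,0]
    - [0,0,0]
  angular:
    - [0,0,0]
    - [0,0,0]
    - [0,0,0]
    - [0,0,0]
    - [0,0,0]
    - [0,0,0]
    - [0,0,0]
    - [0,0,0]
    - [0,0,0]
    - [0,0,0]

```text
t: 11.13
position: [0.5896, -0.1996, 0.0654]
tcp_rot: [[0.977, 0.214, 0.0], [0.214, -0.977, -0.001], [0.0, 0.002, -1.0]]
force: [0.1, -0.4, -0.8]
gripper_width: 0.0283
```

Run:
```python
from h import *
goto(.5894,-.1997,.0525,12.4)
```

```text
t 11.13 pos [ 0.5896 -0.1996  0.0654] yaw 12.34 w 0.0283 F [ 0.1 -0.4 -0.8]
offset [-0.3 -0.  12.9] turn [ 0.09 -0.   -0.06]
```

>>> carry_out:
  offset:
    - [0,0,1]
    - [0,0,2]
    - [0,0,2]
    - [0,0,2]
    - [0,0,2]
    - [0,0,1]
    - [0,0,1]
    - [0,0,0.5]
    - [0,0,0]
    - [0,0,0]
  angular:
    - [0,0,0]
    - [0,0,0]
    - [0,0,0]
    - [0,0,0]
    - [0,0,0]
    - [0,0,0]
    - [0,0,0]
    - [0,0,0]
    - [0,0,0]
    - [0,0,0]

```text
t: 11.97
position: [0.5899, -0.1998, 0.0529]
tcp_rot: [[0.977, 0.214, 0.001], [0.214, -0.977, -0.002], [0.0, 0.002, -1.0]]
force: [-0.3, -0.4, -1.3]
gripper_width: 0.0282
```

Run:
```python
from h import *
goto(.5894,-.1997,.0525,12.4)
```

```text
t 11.97 pos [ 0.5899 -0.1998  0.0529] yaw 12.34 w 0.0282 F [-0.3 -0.4 -1.3]
offset [-0.5 -0.2  0.4] turn [ 0.11 -0.03 -0.06]
```

>>> carry_out:
  offset:
    - [0,0,0.5]
    - [0,0,0.5]
    - [0,0,0]
    - [0,0,0]
    - [0,0,0]
    - [0,0,0]
    - [0,0,0]
    - [0,0,0]
    - [0,0,0]
    - [0,0,0]
  angular:
    - [0,0,0]
    - [0,0,0]
    - [0,0,0]
    - [0,0,0]
    - [0,0,0]
    - [0,0,0]
    - [0,0,0]
    - [0,0,0]
    - [0,0,0]
    - [0,0,0]
  claw: 48

```text
t: 12.8
position: [0.5912, -0.2005, 0.0534]
tcp_rot: [[0.977, 0.214, 0.004], [0.214, -0.977, -0.004], [0.003, 0.004, -1.0]]
force: [-0.1, -0.4, -0.3]
gripper_width: 0.0482
```

>>> carry_out:
  offset:
    - [0,0,0]
    - [0,0,-3]
    - [0,0,-8]
    - [0,0,-12]
    - [0,0,-15]
    - [0,0,-20]
    - [0,0,-25]
    - [0,0,-20]
    - [0,0,-10]
    - [0,0,0]
  angular:
    - [0,0,0]
    - [0,0,0]
    - [0,0,0]
    - [0,0,0]
    - [0,0,0]
    - [0,0,0]
    - [0,0,0]
    - [0,0,0]
    - [0,0,0]
    - [0,0,0]

```text
t: 13.63
position: [0.5907, -0.2, 0.1771]
tcp_rot: [[0.977, 0.214, 0.005], [0.214, -0.977, -0.004], [0.004, 0.005, -1.0]]
force: [0.3, -0.1, -0.5]
gripper_width: 0.0479
```

Run:
```python
from h import *
goto(.591,.2445,.2,94.8)
f=grab('wrist'); cv2.imwrite('pics/w4.png',f['img'])
```

```text
t 13.63 pos [ 0.5907 -0.2     0.1771] yaw 12.34 w 0.0479 F [ 0.3 -0.1 -0.5]
offset [  95.4 -434.1  -24.7] turn [ 4.100e-01  2.000e-02 -8.246e+01]
```

View pics/w4.png

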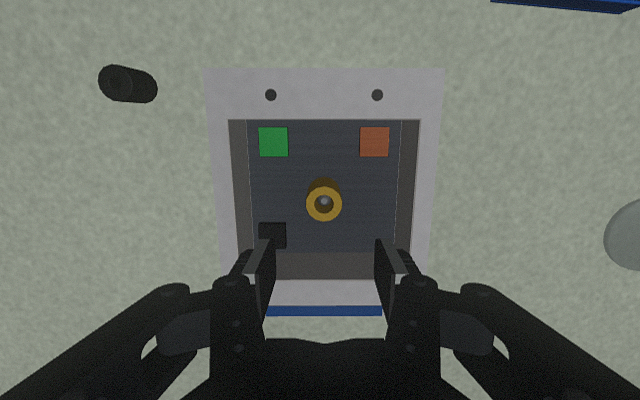

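The sleeve is on the spindle: ring at (324,204) with the pin tip showing in its bore. Back threads are at (271,95) and (377,95).

Run:
```python
from h import *
f=np.load('wrist.npz')
m=f['img'].astype(int); ys,xs=np.where((m[:,:,2]-m[:,:,0]>80)&(m[:,:,1]>90)); k=(abs(xs-324)<25)&(abs(ys-204)<22); 
P=np.array([world(f,x,y) for x,y in zip(xs[k],ys[k])]); P=P[P[:,2]>.05]; print('ring z',np.median(P[:,2]),'rim',world(f,324,90),'floor',world(f,300,220))
print('ring',world(f,324,204,.08),'t2',world(f,271,95,.085),'t3',world(f,377,95,.085), 'tip',world(f,324.5,201,.072))
```

```text
ring z 0.0797344171152029 rim [ 0.67244904 -0.18130461  0.08534268] floor [ 0.55458381 -0.1832312   0.03115157]
ring [ 0.58891007 -0.19951482  0.08      ] t2 [ 0.66112245 -0.14515815  0.085     ] t3 [ 0.67724991 -0.218924    0.085     ] tip [ 0.58927413 -0.19987284  0.072     ]
```

>>> carry_out:
  offset:
    - [-5,-20,-5]
    - [-5,-30,-8]
    - [0,-30,-8]
    - [0,-40,-5]
    - [0,-40,0]
    - [0,-40,0]
    - [0,-40,0]
    - [0,-40,0]
    - [0,-30,0]
    - [0,-20,0]
  angular:
    - [0,0,0]
    - [0,0,0]
    - [0,0,0]
    - [0,0,0]
    - [0,0,0]
    - [0,0,0]
    - [0,0,0]
    - [0,0,0]
    - [0,0,0]
    - [0,0,0]
  claw: 60

```text
t: 14.52
position: [0.5032, 0.1271, 0.1915]
tcp_rot: [[0.98, 0.2, -0.009], [0.2, -0.98, -0.004], [-0.01, 0.002, -1.0]]
force: [0.8, 0.0, -0.4]
gripper_width: 0.06
```

>>> carry_out:
  offset:
    - [0,0,0]
    - [0,0,0]
    - [0,0,0]
    - [0,0,0]
    - [0,0,0]
    - [0,0,0]
    - [0,0,0]
    - [0,0,0]
    - [0,0,0]
    - [0,0,0]
  angular:
    - [0,0,-7]
    - [0,0,-7]
    - [0,0,-7]
    - [0,0,-7]
    - [0,0,-7]
    - [0,0,-7]
    - [0,0,-7]
    - [0,0,-7]
    - [0,0,-7]
    - [0,0,-7]

```text
t: 15.35
position: [0.4898, 0.1345, 0.179]
tcp_rot: [[0.116, 0.993, -0.038], [0.993, -0.116, -0.003], [-0.008, -0.038, -0.999]]
force: [0.4, -0.4, -0.4]
gripper_width: 0.0599
```

Run:
```python
from h import *
goto(.591,.2445,.15,94.8)
```

```text
t 15.35 pos [0.4898 0.1345 0.179 ] yaw 83.37 w 0.0599 F [ 0.4 -0.4 -0.4]
offset [121.2  88.8  24.8] turn [ -2.2    0.23 -11.44]
```

>>> carry_out:
  offset:
    - [6,8,0]
    - [10,14,0]
    - [10,15,0]
    - [10,15,0]
    - [8,12,0]
    - [4,8,0]
    - [0,3,0]
    - [0,0,0]
    - [0,0,0]
    - [0,0,0]
  angular:
    - [-0.4,0,-2]
    - [-0.4,0,-3]
    - [-0.4,0,-3]
    - [-0.3,0,-2]
    - [-0.2,0,-1]
    - [-0.2,0,0]
    - [0,0,0]
    - [0,0,0]
    - [0,0,0]
    - [0,0,0]

```text
t: 16.18
position: [0.5577, 0.1822, 0.1648]
tcp_rot: [[-0.088, 0.996, -0.031], [0.996, 0.088, -0.007], [-0.004, -0.032, -0.999]]
force: [-0.9, 0.7, -0.2]
gripper_width: 0.0598
```

Run:
```python
from h import *
goto(.591,.2445,.15,94.8)
f=grab('wrist'); cv2.imwrite('pics/w5.png',f['img'])
```

```text
t 16.18 pos [0.5577 0.1822 0.1648] yaw 95.04 w 0.0598 F [-0.9  0.7 -0.2]
offset [59.2 39.1 13.3] turn [-1.81  0.25  0.23]
```

View pics/w5.png

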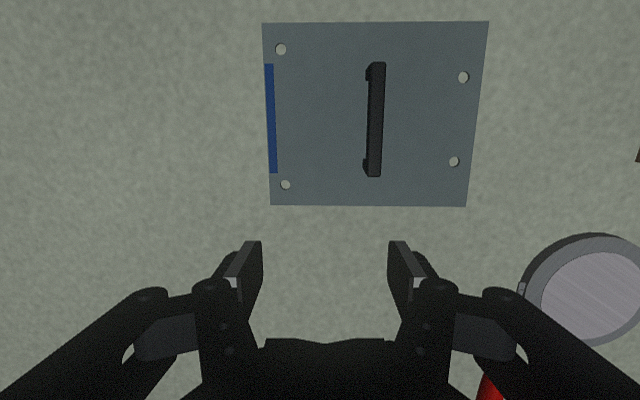

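The cover's holes are at (280.5,49), (285,184), (463,77) and (453.5,161); the handle bar's top centre is at about (377,119).

Run:
```python
from h import *
f=np.load('wrist.npz')
print(fit([world(f,*p,.002) for p in [(280.5,49),(285,184),(463,77),(453.5,161)]]),world(f,377,119,.048))
goto(.590,.2445,.10,94)
```

```text
(array([0.58951529, 0.24653145]), np.float64(4.970424376055622), [[0.0, -0.2], [-0.0, 0.1], [0.1, -0.1], [-0.1, 0.1]]) [0.59018578 0.24866801 0.048     ]
t 16.23 pos [0.5575 0.1821 0.1648] yaw 95.03 w 0.0599 F [-0.1  0.1  0.7]
offset [59.6 39.9 63.3] turn [-1.82  0.26  1.03]
```

```bash
python3 -c "
from h import *
goto(.5895,.2465,.10,94.97)"
```

```text
t 16.23 pos [0.5575 0.1821 0.1648] yaw 95.03 w 0.0599 F [-0.1  0.1  0.7]
offset [61.6 39.6 63.3] turn [-1.83  0.25  0.06]
```

>>> carry_out:
  offset:
    - [6,4,0]
    - [12,8,0]
    - [13,9,3]
    - [12,8,6]
    - [8,5,8]
    - [3,2,8]
    - [0,0,8]
    - [0,0,6]
    - [0,0,2]
    - [0,0,0]
  angular:
    - [-0.5,0.1,0]
    - [-0.5,0.1,0]
    - [-0.5,0.1,0]
    - [-0.3,0,0]
    - [0,0,0]
    - [0,0,0]
    - [0,0,0]
    - [0,0,0]
    - [0,0,0]
    - [0,0,0]

```text
t: 17.07
position: [0.5902, 0.2462, 0.1177]
tcp_rot: [[-0.089, 0.996, 0.001], [0.996, 0.089, 0.002], [0.002, 0.001, -1.0]]
force: [0.4, 0.7, 0.0]
gripper_width: 0.0599
```

```bash
python3 -c "
from h import *
goto(.5895,.2465,.022,94.97)"
```

```text
t 17.07 pos [0.5902 0.2462 0.1177] yaw 95.08 w 0.0599 F [0.4 0.7 0. ]
offset [ 0.2 -0.7 95.7] turn [ 0.05 -0.1   0.11]
```

>>> carry_out:
  offset:
    - [0,-0.5,5]
    - [0,0,10]
    - [0,0,13]
    - [0,0,15]
    - [0,0,15]
    - [0,0,10]
    - [0,0,6]
    - [0,0,2]
    - [0,0,0]
    - [0,0,0]
  angular:
    - [0,0,0.1]
    - [0,0,0]
    - [0,0,0]
    - [0,0,0]
    - [0,0,0]
    - [0,0,0]
    - [0,0,0]
    - [0,0,0]
    - [0,0,0]
    - [0,0,0]

```text
t: 17.9
position: [0.5902, 0.2431, 0.0368]
tcp_rot: [[-0.082, 0.997, 0.002], [0.997, 0.082, 0.001], [0.001, 0.002, -1.0]]
force: [0.2, -0.1, -0.1]
gripper_width: 0.0601
```

```bash
python3 -c "
from h import *
goto(.5895,.2465,.022,94.97)"
```

```text
t 17.9 pos [0.5902 0.2431 0.0368] yaw 94.72 w 0.0601 F [ 0.2 -0.1 -0.1]
offset [ 3.4 -0.5 14.8] turn [ 0.12 -0.07 -0.25]
```

>>> carry_out:
  offset:
    - [1.5,-0.3,1]
    - [1,-0.2,3]
    - [0.5,0,4]
    - [0,0,3]
    - [0,0,1.5]
    - [0,0,0.5]
    - [0,0,0]
    - [0,0,0]
    - [0,0,0]
    - [0,0,0]
  angular:
    - [0.1,0,-0.2]
    - [0,0,0]
    - [0,0,0]
    - [0,0,0]
    - [0,0,0]
    - [0,0,0]
    - [0,0,0]
    - [0,0,0]
    - [0,0,0]
    - [0,0,0]

```text
t: 18.73
position: [0.5916, 0.2472, 0.0255]
tcp_rot: [[-0.087, 0.996, 0.006], [0.996, 0.087, 0.003], [0.002, 0.006, -1.0]]
force: [0.4, 0.1, -0.7]
gripper_width: 0.0602
```

```bash
python3 -c "
from h import *
goto(.5895,.2465,.022,94.97)"
```

```text
t 18.73 pos [0.5916 0.2472 0.0255] yaw 94.97 w 0.0602 F [ 0.4  0.1 -0.7]
offset [-0.5 -2.2  3.5] turn [ 0.36 -0.12 -0.01]
```

>>> carry_out:
  offset:
    - [-0.3,-1.2,1.5]
    - [0,-0.8,1.5]
    - [0,0,0.5]
    - [0,0,0]
    - [0,0,0]
    - [0,0,0]
    - [0,0,0]
    - [0,0,0]
    - [0,0,0]
    - [0,0,0]
  angular:
    - [0.2,0,0]
    - [0.1,0,0]
    - [0,0,0]
    - [0,0,0]
    - [0,0,0]
    - [0,0,0]
    - [0,0,0]
    - [0,0,0]
    - [0,0,0]
    - [0,0,0]
  claw: 5

```text
t: 19.57
position: [0.5896, 0.2467, 0.0221]
tcp_rot: [[-0.086, 0.996, 0.001], [0.996, 0.086, 0.002], [0.002, 0.001, -1.0]]
force: [-0.1, 0.3, 0.6]
gripper_width: 0.011
```

```bash
python3 -c "
from h import *
goto(.5895,.2465,.022,94.97)"
```

```text
t 19.57 pos [0.5896 0.2467 0.0221] yaw 94.95 w 0.011 F [-0.1  0.3  0.6]
offset [-0.2 -0.2  0.1] turn [ 0.05 -0.13 -0.02]
```

>>> carry_out:
  offset:
    - [0,0,0]
    - [0,0,-3]
    - [0,0,-8]
    - [0,0,-15]
    - [0,0,-20]
    - [0,0,-25]
    - [0,0,-28]
    - [0,0,-25]
    - [0,0,-15]
    - [0,0,-8]
  angular:
    - [0,0,0]
    - [0,0,0]
    - [0,0,0]
    - [0,0,0]
    - [0,0,0]
    - [0,0,0]
    - [0,0,0]
    - [0,0,0]
    - [0,0,0]
    - [0,0,0]

```text
t: 20.4
position: [0.5825, 0.2447, 0.1692]
tcp_rot: [[-0.086, 0.996, -0.021], [0.996, 0.086, -0.003], [-0.001, -0.021, -1.0]]
force: [0.7, 0.2, -4.2]
gripper_width: 0.0109
```

Run:
```python
from h import *
goto(.5897,-.1995,.18,102.4)
f=grab('wrist'); cv2.imwrite('pics/w6.png',f['img'])
```

```text
t 20.4 pos [0.5825 0.2447 0.1692] yaw 94.95 w 0.0109 F [ 0.7  0.2 -4.2]
offset [-443.1  -31.4   -9.8] turn [-1.2  -0.04 -7.45]
```

View pics/w6.png

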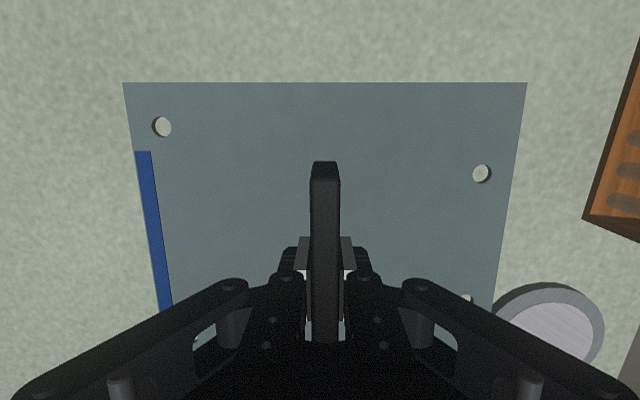

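The cover hangs in the jaws with h0 at (162,127) and h2 at (481,174). Next I'll compare its pose in the hand with the TCP.

```bash
cat >> h.py <<'E'
def plate(f,s,pts,box):
    """held plate in the tool frame from the depth in pixel boxes and its two visible holes h0,h2"""
    T=np.linalg.inv(f['camera_from_world']); P=[]
    for x0,x1,y0,y1 in box:
        for v in range(y0,y1,4):
            for u in range(x0,x1,4):
                if f['range_z'][v,u]>0: P.append(world(f,u,v))
    P=(np.array(P)-s['position'])@s['tcp_rot']; A=np.c_[P[:,:2],np.ones(len(P))]
    c=np.linalg.lstsq(A,P[:,2],rcond=None)[0]; print('plate top in tool z=',c.round(4),'rms',np.std(A@c-P[:,2]).round(4))
    H=[]
    for u,v in pts:
        o=s['tcp_rot'].T@(T[:3,3]-s['position']); d=s['tcp_rot'].T@(world(f,u,v,0)-s['position'])-o
        k=(c[2]+.002+c[0]*o[0]+c[1]*o[1]-o[2])/(d[2]-c[0]*d[0]-c[1]*d[1]); H.append(o+k*d)
    print('holes tool mm',(np.array(H)*1e3).round(1).tolist()); return np.array(H)
E
python3 - <<'E'
from h import *
f=np.load('wrist.npz'); s=arm.read_state()
plate(f,s,[(162,127),(481,174)],[(185,300,100,240),(350,460,100,240)])
E
```

```text
plate top in tool z= [0.001  0.005  0.0199] rms 0.0006
holes tool mm [[61.1, -83.2, 21.5], [36.9, 81.7, 22.3]]
```

>>> carry_out:
  offset:
    - [-5,3,-4]
    - [-12,1,-5]
    - [-18,1,-5]
    - [-22,0,-4]
    - [-25,0,-2]
    - [-25,0,0]
    - [-25,0,0]
    - [-25,0,0]
    - [-25,0,0]
    - [-25,0,0]
  angular:
    - [-0.3,0,-0.2]
    - [-0.3,0,-0.3]
    - [-0.3,0,-0.4]
    - [-0.2,0,-0.4]
    - [0,0,-0.4]
    - [0,0,-0.4]
    - [0,0,-0.4]
    - [0,0,-0.4]
    - [0,0,-0.4]
    - [0,0,-0.4]

```text
t: 21.28
position: [0.6064, 0.0287, 0.1816]
tcp_rot: [[-0.164, 0.986, -0.019], [0.986, 0.164, -0.002], [0.001, -0.019, -1.0]]
force: [0.2, 0.9, -3.9]
gripper_width: 0.0106
```

Run:
```python
from h import *
goto(.5899,-.1986,.18,102.35)
```

```text
t 21.28 pos [0.6064 0.0287 0.1816] yaw 99.43 w 0.0106 F [ 0.2  0.9 -3.9]
offset [-221.5  -53.5    2.4] turn [-1.1  -0.08 -2.92]
```

>>> carry_out:
  offset:
    - [-25,-5,-1]
    - [-25,-6,-2]
    - [-25,-6,-2]
    - [-25,-6,-2]
    - [-25,-6,-2]
    - [-22,-6,-1]
    - [-18,-5,-1]
    - [-12,-4,-1]
    - [-6,-2,0]
    - [-2,0,0]
  angular:
    - [-0.2,0,-0.4]
    - [-0.2,0,-0.4]
    - [-0.2,0,-0.4]
    - [-0.2,0,-0.4]
    - [-0.1,0,-0.3]
    - [-0.1,0,-0.2]
    - [0,0,-0.1]
    - [0,0,0]
    - [0,0,0]
    - [0,0,0]

```text
t: 22.12
position: [0.5834, -0.1856, 0.1813]
tcp_rot: [[-0.194, 0.981, -0.026], [0.981, 0.194, 0.004], [0.009, -0.025, -1.0]]
force: [-0.1, 0.6, -4.5]
gripper_width: 0.0107
```

Run:
```python
from h import *
goto(.5899,-.1986,.15,102.35)
```

```text
t 22.12 pos [ 0.5834 -0.1856  0.1813] yaw 101.2 w 0.0107 F [-0.1  0.6 -4.5]
offset [-14.3   4.6  31.1] turn [-1.41 -0.51 -1.15]
```

>>> carry_out:
  offset:
    - [-5,1.5,0]
    - [-4,1.5,2]
    - [-3,1,4]
    - [-1,0,5]
    - [0,0,5]
    - [0,0,3]
    - [0,0,1]
    - [0,0,0]
    - [0,0,0]
    - [0,0,0]
  angular:
    - [-0.4,-0.1,-0.3]
    - [-0.4,-0.1,-0.3]
    - [-0.4,-0.1,-0.2]
    - [0,0,-0.2]
    - [0,0,0]
    - [0,0,0]
    - [0,0,0]
    - [0,0,0]
    - [0,0,0]
    - [0,0,0]

```text
t: 22.95
position: [0.5896, -0.1924, 0.1566]
tcp_rot: [[-0.219, 0.976, -0.007], [0.976, 0.219, 0.007], [0.009, -0.005, -1.0]]
force: [-0.0, -0.2, -3.2]
gripper_width: 0.0109
```

Run:
```python
from h import *
goto(.5899,-.1986,.15,102.35)
```

```text
t 22.95 pos [ 0.5896 -0.1924  0.1566] yaw 102.66 w 0.0109 F [-0.  -0.2 -3.2]
offset [-6.2 -1.   6.6] turn [-0.29 -0.5   0.31]
```

>>> carry_out:
  offset:
    - [-3,-0.5,1]
    - [-2,-0.3,2]
    - [-1,0,4]
    - [0,0,4]
    - [0,0,3]
    - [0,0,1]
    - [0,0,0]
    - [0,0,0]
    - [0,0,0]
    - [0,0,0]
  angular:
    - [-0.1,-0.2,0.2]
    - [-0.1,-0.2,0.1]
    - [0,-0.1,0]
    - [0,0,0]
    - [0,0,0]
    - [0,0,0]
    - [0,0,0]
    - [0,0,0]
    - [0,0,0]
    - [0,0,0]

```text
t: 23.78
position: [0.5905, -0.1994, 0.1405]
tcp_rot: [[-0.213, 0.977, -0.0], [0.977, 0.213, -0.002], [-0.002, -0.0, -1.0]]
force: [0.4, -0.2, -4.0]
gripper_width: 0.0108
```

Run:
```python
from h import *
goto(.5899,-.1986,.125,102.35)
f=grab('wrist'); cv2.imwrite('pics/w7.png',cv2.resize(f['img'][70:330,100:540],None,fx=1.8,fy=1.8,interpolation=cv2.INTER_CUBIC))
```

```text
t 23.78 pos [ 0.5905 -0.1994  0.1405] yaw 102.31 w 0.0108 F [ 0.4 -0.2 -4. ]
offset [ 0.9 -0.4 15.5] turn [-0.03  0.09 -0.04]
```

View pics/w7.png

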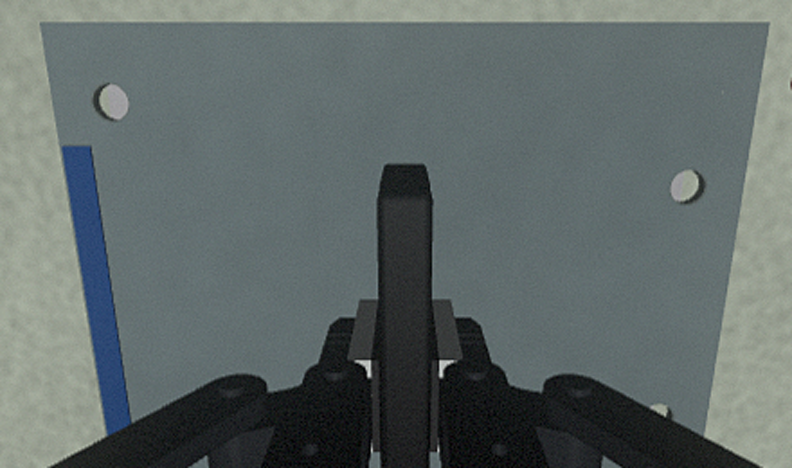

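The crop shows white rim through both visible holes, at crop (113,102) and (686,186); oblique parallax hides the threads, as expected. I'll re-measure the plate in the hand here.

Run:
```python
from h import *
f=np.load('wrist.npz'); s=arm.read_state()
g=lambda U,V:((U+.5)/1.8-.5+100,(V+.5)/1.8-.5+70)
H=plate(f,s,[g(112.5,101.5),g(686,185.5)],[(185,300,100,240),(350,460,100,240)])
# the same two holes and the plate centre in the world (plate y = tool x, plate x = tool y)
W=s['position']+H@s['tcp_rot'].T; print(W.round(4)); print('plate centre tool mm',(H[:,:2].mean(0)*1e3-[50,0]).round(2))
goto(.5899,-.1986,.123,102.35)
```

```text
plate top in tool z= [0.0004 0.0015 0.0185] rms 0.0006
holes tool mm [[61.7, -81.9, 20.4], [37.7, 82.6, 20.6]]
[[ 0.4973 -0.1566  0.1201]
 [ 0.6632 -0.145   0.1198]]
plate centre tool mm [-0.28  0.35]
t 23.83 pos [ 0.5905 -0.1994  0.1405] yaw 102.31 w 0.0108 F [ 0.6  0.3 -3. ]
offset [ 1.  -0.4 17.5] turn [-0.02  0.09 -0.04]
```

>>> carry_out:
  offset:
    - [0,-0.8,1]
    - [0,-0.6,2]
    - [0,-0.3,3]
    - [0,0,3]
    - [0,0,2]
    - [0,0,1]
    - [0,0,0]
    - [0,0,0]
    - [0,0,0]
    - [0,0,0]
  angular:
    - [0,0,0]
    - [0,0,0]
    - [0,0,0]
    - [0,0,0]
    - [0,0,0]
    - [0,0,0]
    - [0,0,0]
    - [0,0,0]
    - [0,0,0]
    - [0,0,0]

```text
t: 24.67
position: [0.5888, -0.1999, 0.1273]
tcp_rot: [[-0.213, 0.977, 0.0], [0.977, 0.213, -0.002], [-0.002, -0.0, -1.0]]
force: [-0.1, -0.7, -3.8]
gripper_width: 0.0111
```

Run:
```python
from h import *
goto(.5891,-.1995,.1225,102.35)
```

```text
t 24.67 pos [ 0.5888 -0.1999  0.1273] yaw 102.32 w 0.0111 F [-0.1 -0.7 -3.8]
offset [0.3 0.4 4.8] turn [-0.01  0.11 -0.03]
```

>>> carry_out:
  offset:
    - [0.1,0.2,1]
    - [0,0,1.5]
    - [0,0,1]
    - [0,0,0.5]
    - [0,0,0]
    - [0,0,0]
    - [0,0,0]
    - [0,0,0]
    - [0,0,0]
    - [0,0,0]
  angular:
    - [0,0.1,0]
    - [0,0,0]
    - [0,0,0]
    - [0,0,0]
    - [0,0,0]
    - [0,0,0]
    - [0,0,0]
    - [0,0,0]
    - [0,0,0]
    - [0,0,0]

```text
t: 25.5
position: [0.5894, -0.1998, 0.1234]
tcp_rot: [[-0.213, 0.977, 0.001], [0.977, 0.213, -0.0], [-0.001, 0.001, -1.0]]
force: [-0.1, 0.6, -4.0]
gripper_width: 0.011
```

Run:
```python
from h import *
goto(.5891,-.1995,.1225,102.35)
f=grab('wrist'); cv2.imwrite('pics/s0.png',cv2.resize(grab('scene')['img'],(800,500),interpolation=cv2.INTER_CUBIC))
s=arm.read_state(); plate(f,s,[],[(185,300,100,240),(350,460,100,240)]) if 0 else None
goto(.5891,-.1995,.1225,102.35)
```

```text
t 25.5 pos [ 0.5894 -0.1998  0.1234] yaw 102.32 w 0.011 F [-0.1  0.6 -4. ]
offset [ 0.4 -0.2  0.9] turn [ 0.04  0.03 -0.03]
t 25.6 pos [ 0.5894 -0.1998  0.1233] yaw 102.32 w 0.0108 F [ 0.3  0.6 -3. ]
offset [ 0.4 -0.2  0.8] turn [ 0.04  0.03 -0.03]
```

View pics/s0.png

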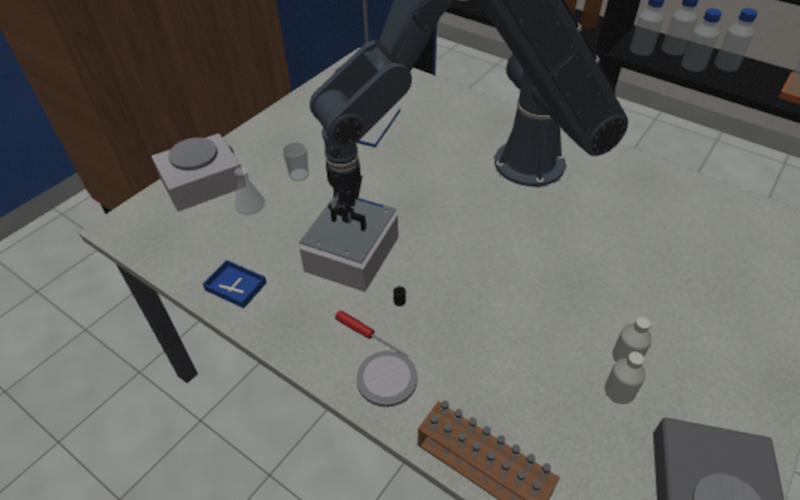

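The scene view shows the cover square over the stirrer, with the bench items where they were. The pose is steady and within 1 mm of target, and two independent measurements of the cover-to-stirrer shift agree to about 1 mm. I'm handing in.

```bash
python3 -c "
from h import *
s=arm.read_state(); print(s['qd'].round(2)); print(arm.hand_in())"
```

```text
[-0.04  0.01 -0.   -0.06 -0.06 -0.03]
the job is handed in; nothing more can be done
None
```

I put the brass sleeve on the spindle and let go of it. I then lifted the cover by its handle and handed in at about 25.6 s, still holding it over the stirrer. No verdict is reported.

**Sleeve:** the wrist camera put its top ring at z 0.0797 m, against 0.080 m expected when fully down, and about 0.5 mm from the spindle axis. I did not see it again once the cover was over it.

**Cover:**
- **Position:** the last reading was within 1 mm of target, with yaw off by 0.03° and the arm still. The plate is level to about 0.1°.
- **Height:** the underside is about 15–16 mm above the rim. That rests on the depth reading of the plate in the hand taken about 17 mm higher up.
- **Holes:** I could not see the threads through the holes because the camera looks at an angle, so alignment rests on measured positions. Absolute positions from the top camera were 1.5–2.5 mm off the wrist camera's in x. The shift from cover to stirrer agreed to about 1 mm between the two, within the 4 mm allowed.

**Plate in the hand:** my first measurement, taken while the arm was still moving, differed by about 1 mm from the later one at rest. I used the one at rest.

**Bench:** in the final scene picture the other items looked unmoved; I checked this by eye only.

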